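# Shut down the benchtop centrifuge and spring its lid

### The arm

A 6-joint arm with a two-finger parallel gripper is mounted at the origin on a cart in front of the work surface, level with it; the furniture and walls round the work are solid. World frame = base frame: x ahead of the robot, y to its left, z up, the work surface at z = 0. Lengths are in m, angles in degrees, forces in N, time in s.
With the tool pointing down it reaches from about 0.4 to 0.925 m from the base axis. Payload 12.5 kg.
Tool frame: the origin (TCP) lies between the finger pads; the fingertips stand 11 mm ahead of it and the grasp point (between the pads) lies 8 mm behind it; z points along the fingers, y is the line along which they close (so a half turn about z gives the same grasp; the last joint's range is limited). The gripper opens to 95 mm and grips with 3 to 60 N. Pads are 20 mm wide; open, the fingers measure 119 mm over their backs; the gripper's body (75 mm by 180 mm) begins 59 mm behind the grasp point.
Start: joints at [-71.941, 28.126, 89.318, -0, 62.55, -6.05], TCP at [0.255, -0.57, 0.226] pointing down, gripper open.
Joint ranges: [-177.58, 177.58], [-47.91, 125.51], [2.72, 160], [-65.01, 245.01], [3.68, 167.84], [-153.87, 153.87]. Speed limits (degrees/s): [127.2, 127.2, 159.86, 180, 180, 180].

### API

Orientations are given as [roll, pitch, yaw] about the fixed x, y, z axes, in that order (R = Rz(yaw) Ry(pitch) Rx(roll)).
In Python, from plant import move_ptp, move_l, move_joints, gripper_to, dwell, solve_ik, grab_frame, camera_model, IKError, sign_off, current_clock, current_joints, current_dq, current_effort, current_position, current_tool_rot, current_ft_force, current_torque, current_grip_width, current_grip_force gives the robot as it stands. Calls block until the motion is done:
- move_ptp(position, orientation): joint-space move of the TCP to a pose.
- move_l(position, rot=None, v=0.15, threshold=None): straight line of the TCP; rot=None keeps the orientation; v is the mean speed in m/s. With threshold (N) it stops when the force on the tool has changed by that much, and returns True; else False.
- move_joints(angles): joint-space move.
- gripper_to(opening, f_grip=None): opening from 0.0 (shut) to 1.0 (fully open); f_grip is the grip in N (None keeps the last); returns when the fingers have stopped.
- dwell(seconds).
- solve_ik(position, orientation): joint angles nearest the present ones, or None.
- grab_frame(name): name is "scene" or "side" or "wrist"; returns the picture (384x512x3 uint8, red, green, blue); there is no depth.
- camera_model(name): a dict with "camera_matrix" (3x3 intrinsics, pixels), "R" (3x3) and "t" (3): a world point X has camera coordinates R X + t. Camera axes: x right, y down, z forward; pixel columns grow to the right and rows downward; lengths in m; the calibration is good to about 2 mm. The wrist camera is an equidistant fisheye: a pixel r from the principal point sees the ray r / f radians off the axis. A picture is of the moment at which its call begins: read the wrist's pose just before it. camera_model takes no time and is no camera call; for the wrist camera it gives the pose at the moment of the call.
A pose or a line that the arm cannot do raises IKError and nothing moves.
- sign_off(): hands the job in; it is judged then, once.
Readings, each from a call of its own:
- current_clock(): time.
- current_joints(): joint angles.
- current_dq(): joint speeds.
- current_effort(): joint torques, N m.
- current_position(): TCP position.
- current_tool_rot(): TCP orientation.
- current_ft_force(): force on the tool from outside, world axes, zero at the start.
- current_torque(): the same for the moment, N m.
- current_grip_width(): opening from 0.0 (shut) to 1.0 (fully open).
- current_grip_force(): force on a finger pad.
Only numpy, scipy, OpenCV 4.12 (cv2) and the standard library are available. Lean on these libraries where they do the work, as an engineer would, in place of code of your own. Each camera call takes 0.05 s, during which the arm holds its last target. There are 200 camera calls.

### The job

The spin is over: make the benchtop centrifuge safe and open it for unloading, using closed fingertips only. Press the square stop key fully down and let it up to end the programme, then press down the raised near half of the mains rocker to switch off, and only when it is off press the wide latch paddle so that the lid springs fully open. Leave the round start key alone, do not shove or lift the centrifuge or any of the things around it, and finish clear of everything.

Things in the scene. Friction and masses are not known exactly. Their poses are not given: they have to be found in the camera images.
- centrifuge: White benchtop centrifuge, 263 x 260 mm, 124 mm high shut, 3.5 kg, loose on rubber feet. Origin: centre of its underside (front face at x = -0.136); x points from its front (robot side) to its rear, y left, z up. Deck in front of the lid, 91 mm up, slopes 0.2 rad down to the front; on it at y +98, +60, 0, -76 mm: round start key, square stop key, latch paddle, mains rocker.
- stop_key_top (a point): Centre of the top face of the square stop key: grey, 20 x 20 mm, 9 mm proud of the deck, 38 mm to the right of the round key. Its z axis is the outward normal of the sloping deck; pressing vertically down works too. Travel 4.5 mm, springs back.
- stop_key (a joint): Stop key travel in m: 0 up, 0.0045 fully down. Sprung: about 2 N to start, 5 N when fully down.
- start_key_top (a point): Centre of the top face of the round start key: grey, 19 mm across, 9 mm proud of the deck, leftmost on the deck. Not to be pressed.
- start_key (a joint): Start key travel in m: 0 up, 0.0045 fully down. Not to be pressed.
- rocker_near_end (a point): Pressing point on the raised near half of the black mains rocker (40 x 24 mm, rightmost on the deck, length front to rear), 15 mm in front of the pivot. While on, this half (with a white dash) stands up and the far half lies along the deck; pressed home this half lies along the deck and the point is about 6 mm lower.
- rocker (a joint): Mains rocker angle in rad: 0 on (as it starts), 0.38 off. An over-centre spring resists with about 2 N at the first, snaps past the middle and keeps it at either end.
- paddle_spot (a point): Pressing point on top of the black latch paddle (50 mm front to rear, 48 mm wide, ribs near its front edge), on its centre line 13 mm behind its front edge; 14 mm above the deck at rest. The paddle turns about a pivot 42 mm further to the rear and 27 mm lower and carries the hook that holds the lid.
- latch (a joint): Latch paddle angle in rad: 0 at rest, 0.17 fully pressed (paddle_spot is then 7 mm lower and 5 mm further forward, dragging a little on the fingertip). Sprung, about 2 N to start and 4 N or more fully pressed; the hook lets go of the lid by about 0.12. It springs back when released.
- lid_front (a point): Middle of the top of the lid's front edge. The lid is a grey 165 x 208 mm frame with a round clear window, hinged along the rear of the centrifuge; shut, its front edge is 46 mm behind the pressing point of the paddle.
- lid (a joint): Lid angle in rad: 0 shut and hooked, 1.25 fully open against its stop. A damped spring lifts it by itself, in about 1.5 s, once the hook lets go and nothing is in its way.
- vial_rack: White vial rack, 62 x 118 x 36 mm, loose, with three capped vials in it, beside the centrifuge. Origin at the centre of its underside. Leave alone.
- dropper_bottle: Amber dropper bottle, 31 mm across, 100 mm high, standing loose. Origin at the centre of its underside. Leave alone.
- glue_stick: Green glue stick, 30 mm across, 88 mm high, standing loose. Origin at the centre of its underside. Leave alone.
- tweezers_steel: Steel tweezers, 124 mm long, lying loose on the table to the right of the centrifuge. Origin at the centre of the underside. Leave alone.

How it is judged (in metres and radians):
On the way, in this order (a step that is already met when the one before it is completed fails the run):
1. the stop key is pressed down while the rocker is still on and the lid shut (value of joint stop_key above 0.003 m and value of joint rocker below 0.1 rad and value of joint lid below 0.05 rad), for 0.05 s.
2. the stop key is up again and the mains rocker is switched off with the lid still shut (value of joint stop_key below 0.0015 m and value of joint rocker above 0.3 rad and value of joint lid below 0.05 rad), for 0.1 s.
3. the latch paddle is pressed and the lid has come free (value of joint lid above 0.15 rad and value of joint rocker above 0.3 rad), for 0.1 s.
At the end, for the whole second after the job is handed in: The lid stands open at more than 1.1 rad and at rest, the rocker is off (over 0.3 rad), both keys and the latch paddle have sprung back, and the centrifuge is within 12 mm of where it stood (value of joint lid above 1.1 rad and velocity of joint lid between -0.05 and 0.05 rad/s and value of joint rocker above 0.3 rad and value of joint each of stop_key, start_key below 0.001 m and value of joint latch below 0.05 rad and distance of centrifuge from where it was at the start of the episode below 0.012 m); the robot touches nothing.
It fails at once if the lid comes up while the mains rocker is still on (value of joint lid above 0.08 rad and value of joint rocker below 0.25 rad).
It fails at once if the start key is pressed (value of joint start_key above 0.002 m).
It fails at once if the stop key is pressed again after the rocker has been switched off (value of joint stop_key above 0.003 m and value of joint rocker above 0.3 rad).
It fails at once if the centrifuge is shoved or lifted (distance of centrifuge from where it was at the start of the episode above 0.02 m or angle between centrifuge's own z axis and vertical above 0.08 rad).
It fails at once if something standing around is moved, lifted or tipped (distance of any of vial_rack, dropper_bottle, glue_stick, tweezers_steel from where it was at the start of the episode above 0.02 m or angle between any of dropper_bottle, glue_stick's own z axis and vertical above 0.3 rad).
It also fails if it takes over 42 s, if anything falls off the work surface, if the arm or the gripper's body presses on something with over 40 N, if the wrist force passes 120 N, or if a joint passes its speed limit or range.

## Working session

There is one attempt and no reset: what is moved stays moved. The work goes in short steps, each a Python script; the robot and the scene stay as the last script left them, time stands still between calls to the robot, and variables do not carry over. Pictures are saved under pics/ and viewed, at most 10 in all, crops included, and the job is handed in when it is done.

```bash
mkdir -p pics; ls
python3 - <<'E'
from plant import *
import cv2
for n in("scene","side"):
    cv2.imwrite(f"pics/{n}0.png",cv2.resize(grab_frame(n)[:,:,::-1],(800,600),interpolation=cv2.INTER_CUBIC))
    c=camera_model(n);print(n,c["camera_matrix"],c["R"],c["t"])
print(current_clock())
E
```

```text
pics
scene [[396.36997359   0.         254.66990425]
 [  0.         396.36997359 185.51709502]
 [  0.           0.           1.        ]] [[ 0.8839476  -0.46756442 -0.00448891]
 [-0.33468899 -0.6259794  -0.70436714]
 [ 0.32652705  0.62412603 -0.70982166]] [-0.49733355  0.25996968  0.82724283]
side [[430.79744395   0.         251.77766914]
 [  0.         430.79744395 191.69621331]
 [  0.           0.           1.        ]] [[-9.97061380e-01 -7.66006759e-02 -9.70022749e-04]
 [-4.75964249e-02  6.29354297e-01 -7.75659558e-01]
 [ 6.00265344e-02 -7.73334019e-01 -6.31150782e-01]] [0.59317123 0.11893636 0.9983713 ]
0.1
```

View pics/scene0.png

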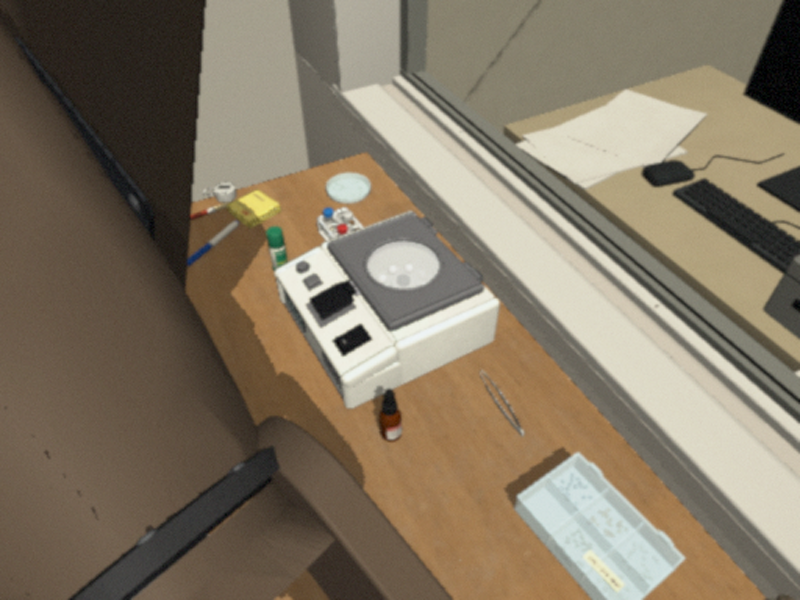

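View pics/side0.png

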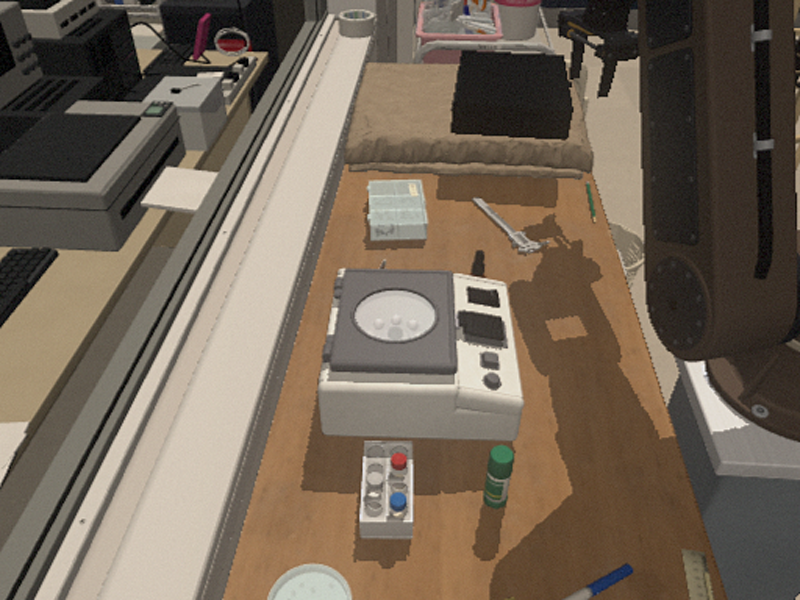

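The scene view (800x600 px) shows the start key at (303,267), stop key at (313,281), paddle at about (332,300) and rocker at (352,339). In the side view they are at (492,380), (490,358), (482,327) and (483,297). The bottle stands in front and to the right of the rocker, and the glue stick is to the left. Next I'll triangulate.

```bash
cat > h.py <<'E'
from plant import *
import numpy as np, cv2
def tri(a,b):
    P=[]
    for n in("scene","side"):
        c=camera_model(n);P.append(np.array(c["camera_matrix"])@np.c_[c["R"],c["t"]])
    X=cv2.triangulatePoints(P[0],P[1],np.array(a,float)*.64,np.array(b,float)*.64)[:,0]
    return X[:3]/X[3]
def wproj(c,X):
    p=np.array(c["R"])@X+np.array(c["t"]);K=np.array(c["camera_matrix"])
    th=np.arctan2(np.hypot(p[0],p[1]),p[2]);u=p[:2]/np.hypot(p[0],p[1])*th
    return K[:2,:2]@u+K[:2,2]
def wray(c,px,z):
    "wrist pixel -> world point on plane height z"
    K=np.array(c["camera_matrix"]);u=np.linalg.solve(K[:2,:2],np.array(px,float)-K[:2,2]);th=np.hypot(*u)
    d=np.array([*(u/th*np.sin(th)),np.cos(th)]);R=np.array(c["R"]);o=-R.T@np.array(c["t"]);d=R.T@d
    return o+d*(z-o[2])/d[2]
E
python3 - <<'E'
from h import *
for n,a,b in [("start",(303,267),(492,380)),("stop",(313,281),(490,358)),("paddle",(332,300),(482,327)),("rocker",(352,339),(483,297)),
  ("lidFR",(395,325),(459,275)),("glue",(276,233),(502,453)),("bottle",(390,396),(479,253))]:
    print(n,tri(a,b).round(4))
E
```

```text
start [0.4575 0.1249 0.0925]
stop [0.4588 0.086  0.0942]
paddle [0.4678 0.0298 0.0991]
rocker [ 0.4641 -0.0474  0.0912]
lidFR [ 0.5097 -0.0715  0.1155]
glue [0.4498 0.2351 0.0844]
bottle [ 0.4672 -0.1603  0.0917]
```

Run:
```python
from h import *
from scipy.spatial.transform import Rotation as Ro
rot=current_tool_rot();print(rot)
R=Ro.from_euler("xyz",rot,degrees=True).as_matrix()
c=camera_model("wrist");o=-np.array(c["R"]).T@c["t"]
print("cam in tool",R.T@(o-current_position()), "axis",R.T@np.array(c["R"])[2])
tilt=np.degrees(.2)
for yaw in(0,180,90,-90):
  for t in(0,tilt):
    M=Ro.from_euler("y",-t,degrees=True)*Ro.from_euler("xyz",[180,0,yaw],degrees=True)
    e=M.as_euler("xyz",degrees=True)
    print(yaw,t,e.round(2),M.as_matrix()[:,2].round(3),[None if (q:=solve_ik(p,list(e))) is None else np.round(q,0) for p in([.455,.086,.12],[.45,-.05,.2])])
```

```text
[-1.79946082e+02 -3.93626467e-03  2.41122662e+01]
cam in tool [ 6.98857555e-02  7.29296742e-05 -1.59157861e-01] axis [-2.48603214e-01 -3.16045357e-04  9.68605359e-01]
0 0 [180.   0.   0.] [ 0. -0. -1.] [array([  3.,  24., 118.,  -0.,  38.,  93.]), array([-15.,  16., 114.,  -0.,  50.,  75.])]
0 11.459155902616466 [180.   -11.46   0.  ] [ 0.199 -0.    -0.98 ] [array([  3.,  22., 125.,  -2.,  22.,  94.]), array([-17.,  13., 121.,   6.,  36.,  69.])]
180 0 [180.   0. 180.] [ 0.  0. -1.] [array([  3.,  24., 118.,   0.,  38., -87.]), array([ -15.,   16.,  114.,    0.,   50., -105.])]
180 11.459155902616466 [180.    11.46 180.  ] [ 0.199  0.    -0.98 ] [array([  3.,  22., 125.,  -2.,  22., -86.]), array([ -17.,   13.,  121.,    6.,   36., -111.])]
90 0 [180.   0.  90.] [ 0. -0. -1.] [array([  3.,  24., 118.,  -0.,  38.,   3.]), array([-15.,  16., 114.,  -0.,  50., -15.])]
90 11.459155902616466 [168.54   0.    90.  ] [ 0.199 -0.    -0.98 ] [array([  3.,  22., 125.,  -2.,  22.,   4.]), array([-17.,  13., 121.,   6.,  36., -21.])]
-90 0 [180.   0. -90.] [-0. -0. -1.] [None, None]
-90 11.459155902616466 [-168.54    0.    -90.  ] [ 0.199  0.    -0.98 ] [None, None]
```

Run:
```python
from h import *
import json
gripper_to(0.0,f_grip=20)
move_ptp([.53,.01,.28],[180,0,180])
c=camera_model("wrist");im=grab_frame("wrist")
json.dump({k:np.array(v).tolist() for k,v in c.items()if k in("camera_matrix","R","t")},open("w1.json","w"))
cv2.imwrite("pics/w1raw.png",im[:,:,::-1])
cv2.imwrite("pics/w1.png",cv2.resize(im[:,:,::-1],(800,600),interpolation=cv2.INTER_CUBIC))
for n,p in dict(start=(.4575,.125,.0925),stop=(.459,.086,.094),paddle=(.468,.03,.099),rocker=(.464,-.047,.091)).items(): print(n,wproj(c,np.array(p))/.64)
print(current_clock(),current_position())
```

```text
start [555.42051482 186.57770862]
stop [506.7758293  186.34964429]
paddle [432.55520505 196.98239773]
rocker [328.86020318 192.48082642]
3.9667 [0.53010042 0.00936394 0.27991227]
```

View pics/w1.png

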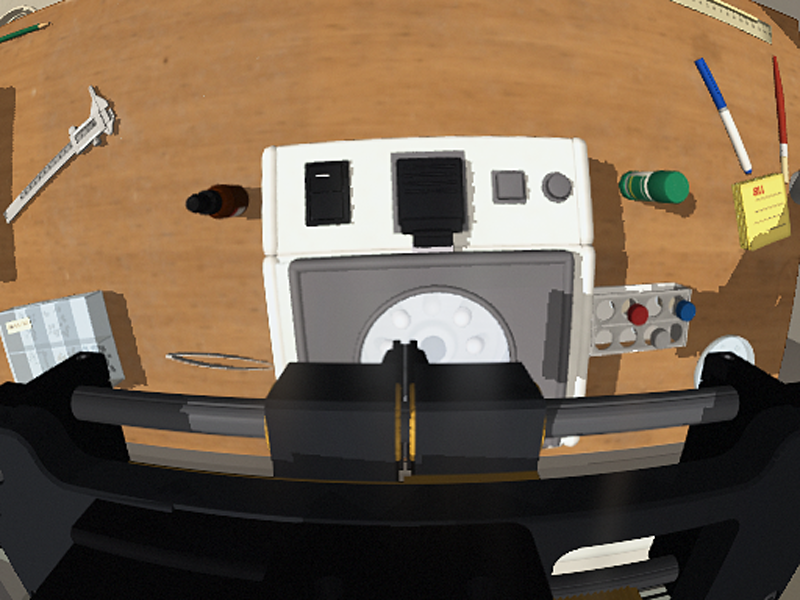

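The wrist view (800x600 px, robot side up) shows the stop key at (509,186), start key at (557,186), paddle front edge at (430,157), rocker centre at (328,193) and the rocker's white dash at (322,176). The centrifuge is almost square to the base frame.

Run:
```python
from h import *
import json
c=json.load(open("w1.json"))
for n,p,z in [("start",(557,186),.096),("stop",(509,186),.096),("padFront",(430,157),.1),("padRear",(433,233),.105),("rock",(328,193),.096),("rockfront",(327,163),.1),("rockrear",(330,224),.096),("lidFL",(576,253),.124),("lidFR",(290,261),.124),("bottle",(205,203),.1)]:
    print(n,wray(c,np.array(p)*.64,z).round(4))
```

```text
start [0.457  0.1251 0.096 ]
stop [0.4587 0.0873 0.096 ]
padFront [0.4387 0.028  0.1   ]
padRear [0.4939 0.0301 0.105 ]
rock [ 0.4643 -0.0468  0.096 ]
rockfront [ 0.4421 -0.0466  0.1   ]
rockrear [ 0.4875 -0.0458  0.096 ]
lidFL [0.5044 0.1323 0.124 ]
lidFR [ 0.5106 -0.0706  0.124 ]
bottle [ 0.4673 -0.1442  0.1   ]
```

```bash
cat >> h.py <<'E'
ROT=[180,11.46,180]; N=np.array([-.1987,0,.9801])
def tcp(tip,up=0): return list(np.array(tip)+N*(.011+up))
def press(tip,deep,F,rot=ROT):
    "approach 20 mm above tip along deck normal, touch, press until F, hold, back off"
    move_ptp(tcp(tip,.06),rot); move_l(tcp(tip,.02),v=.1)
    a=move_l(tcp(tip,-.012),v=.03,threshold=1.2); p=np.array(current_position())
    print("touch",a,(p-N*.011).round(4),np.round(current_ft_force(),1))
    if not a: return
    b=move_l(list(p-N*deep),v=.025,threshold=F); dwell(.15); q=np.array(current_position())
    print("press",b,"depth",round(float((p-q)@N),4),np.round(current_ft_force(),1))
    move_l(tcp(tip,.04),v=.1); print("t",current_clock())
E
python3 - <<'E'
from h import *
press([.4587,.087,.096],.009,10)
im=grab_frame("scene");cv2.imwrite("pics/s1.png",im[:,:,::-1])
E
```

```text
touch True [0.4582 0.087  0.0988] [ 0.8 -0.1  3.5]
press True depth 0.0031 [-3.  -0.6 11.6]
t 6.8417
```

The stop key bottomed out: 11.6 N, against 5 N when fully down. Rocker next.

Run:
```python
from h import *
press([.449,-.047,.099],.013,12)
move_ptp([.53,.01,.28],[180,0,180])
im=grab_frame("wrist");cv2.imwrite("pics/w2.png",cv2.resize(im[80:180,150:400,::-1],(800,320),interpolation=cv2.INTER_CUBIC))
print(current_clock())
```

```text
touch True [ 0.4488 -0.047   0.0988] [1.5 0.  2.2]
press True depth 0.0061 [-5.7 -0.9 17.3]
t 9.8917
10.6583
```

View pics/w2.png

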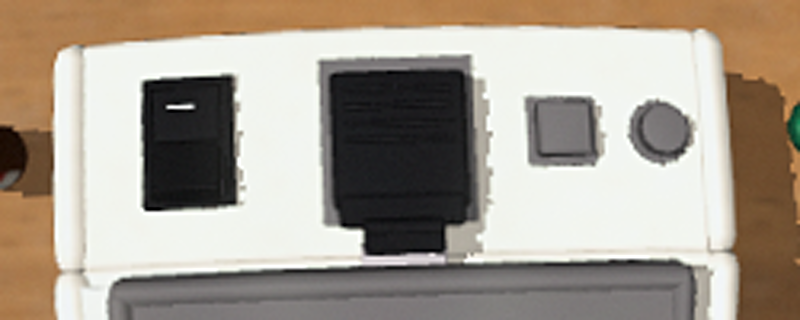

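The crop shows the rocker tipped over: its dash half now lies along the deck. The keys are up, the lid is shut, and the paddle's front edge is at crop (400,72), giving a pressing point near x = 0.453. Now the paddle, pressed along its arc.

Run:
```python
from h import *
tip=[.453,.0285,.105]
move_ptp(tcp(tip,.06),ROT); move_l(tcp(tip,.02),v=.1)
a=move_l(tcp(tip,-.012),v=.03,threshold=1.2); p=np.array(current_position())
print("touch",a,(p-N*.011).round(4),np.round(current_ft_force(),1))
if a:
    b=move_l(list(p+[-.0055,0,-.009]),v=.025,threshold=14); dwell(.3); q=np.array(current_position())
    print("press",b,q-p,np.round(current_ft_force(),1))
    move_l(list(q+[-.015,0,.05]),v=.12); move_l([.42,.0285,.25],v=.15); dwell(1.5)
print(current_clock())
im=grab_frame("side");cv2.imwrite("pics/s3.png",im[:,:,::-1])
```

```text
touch True [0.4525 0.0286 0.1023] [-1.9 -1.2  1. ]
press True [-3.50014863e-03 -6.59451065e-05 -5.02240443e-03] [-3.8 -1.6 11.8]
16.0917
```

View pics/s3.png

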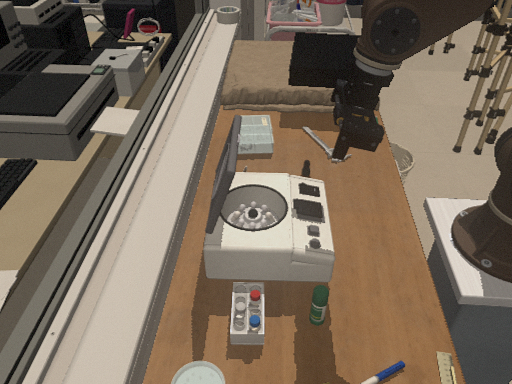

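The side view shows the lid standing open at about (225,175), the rotor exposed, and the surrounding objects in place. The gripper is well clear at (355,125).

Run:
```python
from plant import *
dwell(1.0); print(current_ft_force()); print(sign_off())
```

```text
[-0.56524617  0.03678261 -0.79563416]
the job is handed in; nothing more can be done
None
```

The job is handed in: I pressed the stop key fully and released it, switched the mains rocker off, then pressed the latch paddle; the last picture shows the lid open and the arm clear, but the judged result was not reported back.

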